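# Find the hidden catch that opens the cell tester's battery tray

## Robot

A 6-joint arm with a two-finger parallel gripper is mounted at the origin on a cart in front of the work surface, level with it; the furniture and walls round the work are solid. World frame = base frame: x ahead of the robot, y to its left, z up, the work surface at z = 0. Lengths are in m, angles in rad, forces in N, time in s.
With the tool pointing down it reaches from about 0.3 to 0.85 m from the base axis. Payload 4.2 kg.
Tool frame: the origin (TCP) lies between the finger pads; the fingertips stand 14 mm ahead of it and the grasp point (between the pads) lies 5 mm behind it; x points along the fingers, y is the direction in which the jaws open and shut, and the axes are right-handed (so a half turn about x gives the same grasp; the last joint's range is limited). The gripper opens to 91 mm and grips with 3 to 60 N. Pads are 32 mm wide; open, the fingers measure 118 mm over their backs; the gripper's body (76 mm by 178 mm) begins 60 mm behind the grasp point.
Start: joints at [1.173, 0.32, 1.565, -0, 1.257, -0.02], TCP at [0.212, 0.534, 0.228] pointing down, gripper open.
Joint ranges: [-3.11, 3.11], [-0.84, 2.01], [0.21, 2.61], [-1.34, 4.49], [0.05, 2.63], [-2.56, 2.56]. Speed limits (rad/s): [2.57, 2.57, 3.14, 3.14, 3.14, 3.14].

## Interface

Orientations are given as [roll, pitch, yaw] about the fixed x, y, z axes, in that order (R = Rz(yaw) Ry(pitch) Rx(roll)).
In Python, from plant import manip, hand, optics, job, current_t, current_q, current_qd, current_tau, current_ee_pos, current_ee_rot, current_force, current_wrist_torque, current_finger_gap gives the robot as it stands. The module is installed in compiled form; this text tells all that it offers. Calls block until the motion is done:
- manip.move_pose(position, orientation): joint-space move of the TCP to a pose.
- manip.movel(position, rotation=None, rate=0.15, threshold=None): straight line of the TCP; rotation=None keeps the orientation; rate is the mean speed in m/s. With threshold (N) it stops when the force on the tool has changed by that much, and returns True; else False.
- manip.set_joints(angles): joint-space move.
- hand.set_gripper(opening, force=None): finger opening in m; force is the grip in N (None keeps the last); returns when the fingers have stopped.
- manip.hold(seconds).
- manip.solve_ik(position, orientation): joint angles nearest the present ones, or None.
- optics.get_image(name): name is "scene" or "top" or "wrist"; returns a dict with "color" (384x512x3 uint8, red, green, blue), "camera_matrix" (3x3 intrinsics, pixels), "position" and "orientation" of the camera in the world. Camera axes: x right, y up, looking along -z (the intrinsics and any distortion apply to the point x, -y, -z); pixel columns grow to the right and rows downward; lengths in m; the calibration is good to about 2 mm. The wrist camera is an equidistant fisheye: a pixel r from the principal point sees the ray r / f radians off the axis. A picture is of the moment at which its call begins. There is no depth.
A pose or a line that the arm cannot do raises manip.Unreachable and nothing moves.
- job.sign_off(): hands the job in, once; it reports no verdict.
Trained networks look in a picture, given as the dict that the camera call returned (one of the last four; its "shot" number tells which), for a name from the list of things; names that differ only in an ending like _2 or _b are one class to them, and where a whole thing is asked for, a point or a joint stands for the part that bears it (a point fixed in the world has none). Each returns a list of dicts, best first, with "score" (0 to 1); they miss things now and then, are a little off and sometimes report something else, mostly with a low value. They report only what shows in the picture. A call takes as long as a camera call.
- optics.boxes_of(picture, label): "extent" ([left, top, right, bottom] as shares, 0 to 1, of the picture: columns of its width, rows of its height, round what is visible of it).
- optics.masks_of(picture, label): "mask" (384x512 bool, what is visible of it) and "extent" ([left, top, right, bottom] as shares, 0 to 1, of the picture: columns of its width, rows of its height, round what is visible of it).
- optics.pinpoint(picture, label): "position" ([column, row] as shares, 0 to 1, of the picture: columns of its width, rows of its height: a listed point, or the origin of a listed thing).
Readings, each from a call of its own:
- current_t(): time.
- current_q(): joint angles.
- current_qd(): joint speeds.
- current_tau(): joint torques, N m.
- current_ee_pos(): TCP position.
- current_ee_rot(): TCP orientation.
- current_force(): force on the tool from outside, world axes, zero at the start.
- current_wrist_torque(): the same for the moment, N m.
- current_finger_gap(): finger opening in m.
Only numpy, scipy, OpenCV 4.12 (cv2) and the standard library are available. Lean on these libraries where they do the work, as an engineer would, in place of code of your own. Each camera call takes 0.05 s, during which the arm holds its last target. There are 200 camera calls.

## Task

The battery tray of the grey cell tester is held by a hidden catch: one of the four identical square covers set nearly flush in the tester's top is a spring button, the other three are blanks that hardly yield. Feel across the covers gently with the tip of the closed fingers until you find the one that gives, press it in so that the black tray springs out of the front, then let the button come back up and move clear. Do not touch the tray, and do not move or pick up any of the things lying about.

Things in the scene. Friction and masses are not known exactly. Their poses are not given: they have to be found in the camera images.
- tester: grey bench-top cell tester, 130 (x) x 274 (y) x 60 mm high, fixed to the worktop; origin at the centre of its underside, z up, front face (with the black tray) looking along its own -x. Its flat top lies 60 mm above the origin and has a row of four square covers along y, with a flat black display strip behind them. Overhead, a gantry crossbar spans the bench at world x = 0.58 m, 0.55 to 0.63 m up
- cover_row (a point): middle of the row of covers, level with their faces, at (-12, 0, 58.5) mm in the tester's frame, same axes. Covers are centred at y = -93, -31, +31, +93 mm from here; each is 50 x 50 mm in a 52 x 52 mm window, face 1.5 mm below the top. One is the button, which one changes; only pressing tells. Blanks sit on hard rubber: 1 mm per 10 N. To fit in, close the fingers and turn them square to the tester
- release (a joint): the release button (the one cover that gives): 0 = at rest, grows as it is pressed straight down, in m; end stop at 0.006. It sets the tray free at about 0.0035 and springs back up when let go. It takes about 1 N to start it, 3 to 4 N to free the tray and about 4 N to reach the stop
- battery_tray (a joint): the black battery tray in the tester's front, carrying four green cells: 0 = shut, grows to 0.035 m = fully out, sliding along the tester's -x. While latched it reads about 0; once freed, its own spring drives it fully out in about half a second and keeps it there
- fuse_box: small yellow and white carton of fuses, 58 x 75 x 30 mm, loose, lying left (+y) of the tester; origin at the centre of its underside. To be left alone
- nozzle_3: pink ceramic nozzle, 26 mm across, 32 mm high, standing loose behind and left of the tester; origin at the centre of its underside, z up. To be left alone
- pliers: pliers with red handles, 153 x 50 x 13 mm, lying loose right (-y) of the tester, about along its x; origin at the centre of the underside. To be left alone
- lens_case_2: square blue lens case, 50 x 50 x 15 mm, lying loose behind and right of the tester; origin at the centre of its underside. To be left alone

How it is judged:
By the outcome, as a careful person would: the job done as asked, in the order asked, and still so for the second after the job is handed in, with the robot touching nothing.
It also fails if it takes over 48 s, if anything falls off the work surface, if the arm or the gripper's body presses on something with over 40 N, if the wrist force passes 120 N, or if a joint passes its speed limit or range.

## Working session

There is one attempt and no reset: what is moved stays moved. The work goes in short steps, each a Python script; the robot and the scene stay as the last script left them, time stands still between calls to the robot, and variables do not carry over. Pictures are saved under pics/ and viewed, on a budget of 10 in all, crops included, one or two more only if the job needs it, and the job is handed in when it is done.

```bash
mkdir -p pics; cat > h.py <<'E'
import numpy as np, cv2
from plant import *
def save(im,n): cv2.imwrite('pics/'+n+'.png',im['color'][:,:,::-1])
def ray(im,uv):
    K=im['camera_matrix'];u=[(uv[0]-K[0,2])/K[0,0],(uv[1]-K[1,2])/K[1,1]]
    return np.array([u[0],-u[1],-1.])
E
python3 - <<'E'
from h import *
for n in('scene','top'):
    im=optics.get_image(n);save(im,n+'0')
    print(n,im['camera_matrix'],im['position'],im['orientation'],{k for k in im})
    for l in('tester','cover_row','battery_tray','release'):
        print(l,[(np.round(np.array(d['position'])*[512,384],1),round(d['score'],2)) for d in optics.pinpoint(im,l)][:2])
print(current_t(),current_ee_rot(),current_force())
E
```

```text
scene [[360.96556917   0.         250.13603846]
 [  0.         360.96556917 192.84426422]
 [  0.           0.           1.        ]] [ 0.08591455 -0.42779361  0.86323365] [ 0.69284284 -0.00421623 -0.7741409 ] {'shot', 'orientation', 'position', 'camera_matrix', 'color'}
tester [(array([288.1, 256. ]), 0.66)]
cover_row [(array([286.6, 247.1]), 0.8)]Traceback (most recent call last):
  File "<stdin>", line 6, in <module>
ValueError: it knows: cover_row, fuse_box, lens_case, nozzle, pliers, tester
```

```bash
python3 - <<'E'
from h import *
from scipy.spatial.transform import Rotation as R
for n in('scene','top'):
    im=optics.get_image(n);save(im,n+'0')
    print(n,im['camera_matrix'][0],im['position'],im['orientation'])
    for l,z in(('tester',0),('cover_row',.0585)):
      for d in optics.pinpoint(im,l)[:2]:
        uv=np.array(d['position'])*[512,384]
        r=R.from_euler('xyz',im['orientation']).as_matrix()@ray(im,uv); p=im['position']
        print(l,uv.round(1),d['score'],(p+r*(z-p[2])/r[2]).round(4))
print(current_t(),current_ee_rot(),current_force())
E
```

```text
scene [360.96556917   0.         250.13603846] [ 0.08591455 -0.42779361  0.86323365] [ 0.69284284 -0.00421623 -0.7741409 ]
tester [285.3 258.3] 0.75 [ 0.4969 -0.1486  0.    ]
cover_row [284.7 245.5] 0.75 [ 0.4958 -0.1413  0.0585]
top [388.52778292   0.         256.55352717] [0.38274    0.02600486 1.14950317] [ 0.13881636  0.01440397 -1.59266043]
tester [318.5 207.4] 0.75 [ 0.4981 -0.1438  0.    ]
cover_row [321.  206.4] 0.91 [ 0.4949 -0.1423  0.0585]
cover_row [242.5 215.2] 0.7 [0.4752 0.0793 0.0585]
0.45 [-2.00001497  1.57065454 -2.37779619] [ 0.49777566 -0.22202649  0.0759891 ]
```

View pics/top0.png

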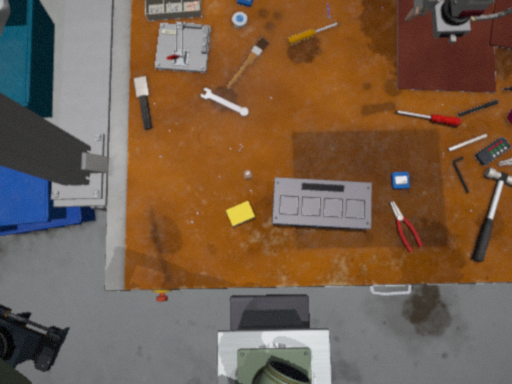

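View pics/scene0.png

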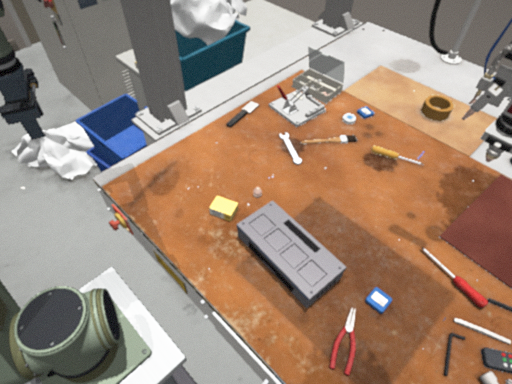

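The top view shows the tester at px (273–372, 178–230), nearly aligned with the world axes. The fuse box is at (240, 213), the pliers at (405, 226), the case at (400, 180) and the nozzle at (248, 174). The scene view agrees and shows the tray shut.

```bash
cat >> h.py <<'E'
from scipy.spatial.transform import Rotation as R
def world(im,uv,z,fish=False):
    K=im['camera_matrix']; a=(np.array(uv,float).reshape(-1,2)-K[:2,2])/[K[0,0],K[1,1]]
    if fish:
        t=np.linalg.norm(a,axis=1,keepdims=True); a=a*np.tan(t)/np.maximum(t,1e-9)
    r=np.c_[a[:,0],-a[:,1],-np.ones(len(a))]@R.from_euler('xyz',im['orientation']).as_matrix().T
    p=np.array(im['position']); return p+r*((z-p[2])/r[:,2])[:,None]
def square(im,fish=False):
    m=optics.masks_of(im,'tester')[0]; c=max(cv2.findContours(m['mask'].astype(np.uint8),0,2)[0],key=cv2.contourArea)
    w=world(im,c.reshape(-1,2)+.0,.06,fish)[:,:2]
    return m['score'],cv2.minAreaRect((w*1000).astype(np.float32))
E
python3 - <<'E'
from h import *
im=optics.get_image('top'); print(square(im))
hand.set_gripper(0.0,20)
P=np.pi/2
for p in([.18,.44,.18],[.40,.10,.18],[.44,-.13,.20]):
    q=manip.solve_ik(p,[0,P,0]); print(p,np.round(q,2) if q is not None else q)
    manip.move_pose(p,[0,P,0])
w=optics.get_image('wrist'); save(w,'w1'); print(w['position'],w['orientation'],w['camera_matrix'])
print(square(w,True))
for d in optics.pinpoint(w,'cover_row')[:2]:
    uv=np.array(d['position'])*[512,384]; print(uv,d['score'],world(w,uv,.0585,True))
print(current_t(),current_finger_gap(),current_ee_pos(),current_force())
E
```

```text
(0.59, ((503.4666748046875, -144.17401123046875), (276.0565185546875, 138.075927734375), 86.10152435302734))
[0.18, 0.44, 0.18] [ 1.16  0.2   1.86 -0.    1.08 -0.41]
[0.4, 0.1, 0.18] [ 0.22  0.1   1.98 -0.    1.06 -1.35]
[0.44, -0.13, 0.2] [-0.31  0.16  1.86  0.    1.12 -1.88]
[ 0.36021235 -0.1296114   0.35703947] [-0.28640094 -0.00189217  1.57175668] [[297.31863964   0.         258.14862395]
 [  0.         297.31863964 187.25911407]
 [  0.           0.           1.        ]]
(0.76, ((480.103759765625, -145.62908935546875), (279.6283264160156, 112.79821014404297), 88.9488754272461))
5.0167 0.00045389251893742467 [ 0.4400058  -0.12854897  0.19990943] [-0.71866065  0.85593103  0.72470732]
```

View pics/w1.png

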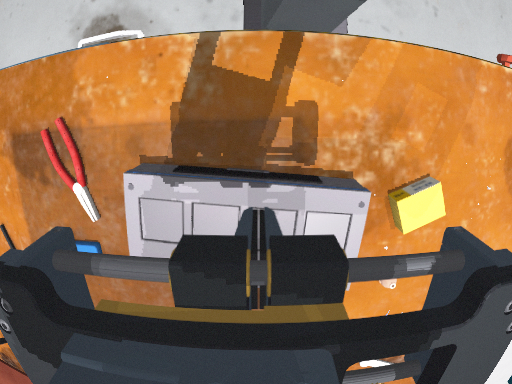

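The wrist view shows the covers partly hidden by the fingers. Their front edges run from (141,198) to (352,213), and the front corners of the top are at (124,174) and (367,190). I'll refine the pose from these.

```bash
python3 - <<'E'
from h import *
w=optics.get_image('wrist')
p=world(w,[(141,198),(184,201),(193,204),(307,212),(352,213),(124,174),(367,190)],.06,True)[:,:2]; print(p.round(4))
for a,b in((0,4),(5,6)):
    d=p[b]-p[a]; print(np.linalg.norm(d),np.degrees(np.arctan2(-d[0],d[1])),(p[a]+p[b])/2)
t=optics.get_image('top'); c=cv2.resize(t['color'][165:245,260:385],None,fx=6,fy=6,interpolation=cv2.INTER_CUBIC); cv2.imwrite('pics/t2.png',c[:,:,::-1])
E
```

```text
[[ 0.4606 -0.2589]
 [ 0.4635 -0.2087]
 [ 0.4668 -0.1989]
 [ 0.4756 -0.0758]
 [ 0.4774 -0.0244]
 [ 0.4329 -0.2768]
 [ 0.4507 -0.0095]]
0.2351252725739842 -4.114369603217603 [ 0.46898653 -0.141658  ]
0.2678229532935587 -3.8159415138800403 [ 0.44180076 -0.14314486]
```

```bash
ls pics
```

```text
scene0.png
t2.png
top0.png
w1.png
```

View pics/t2.png

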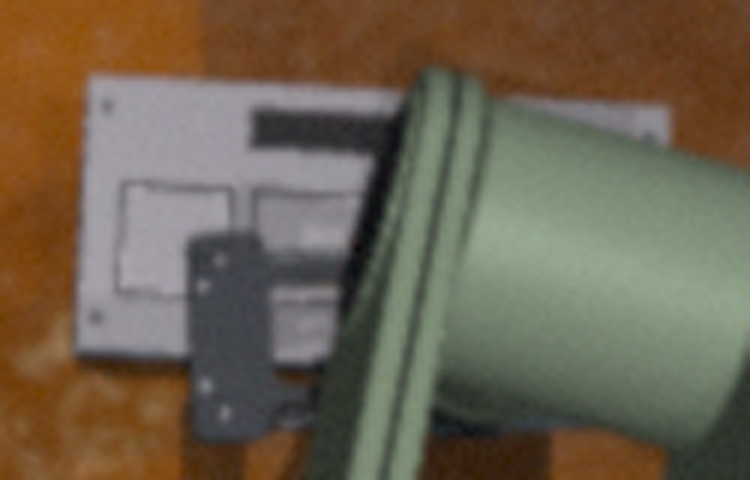

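The row centre is (0.495, −0.143) and the yaw is −4°. The wrist pixels, the top network and the mask agree. Next I'll feel the covers.

```bash
cat >> h.py <<'E'
PSI=-.07; ORI=[0,np.pi/2,PSI]; C=np.array([.4949,-.1433]); Y=np.array([-np.sin(PSI),np.cos(PSI)])
def above(d,z): return [*(C+Y*d),z]
E
python3 - <<'E'
from h import *
for d in(-.031,.031,.093,-.093):
    manip.move_pose(above(d,.095),ORI); manip.movel(above(d,.076),rate=.06); manip.hold(.2)
    f0=current_force()[2]
    hit=manip.movel(above(d,.0675),rate=.008,threshold=2.2)
    z=current_ee_pos()[2]; f=current_force()[2]-f0
    print(d,hit,round(z,4),round(f,2),current_t(),flush=True)
    if z<.0712: break
    manip.movel(above(d,.095),rate=.08)
E
```

```text
-0.031 True 0.0723 1.84 6.9333
0.031 True 0.0723 4.54 9.0
0.093 True 0.0723 4.89 11.0667
-0.093 True 0.0723 5.01 13.5417
```

The contact heights are all the same, but cover −31 answered with only 1.8 N while the others gave about 5 N. I'll press that one, stopping if the force passes 6 N.

```bash
python3 - <<'E'
from h import *
d=-.031
manip.move_pose(above(d,.095),ORI); manip.movel(above(d,.076),rate=.06); manip.hold(.2)
f0=current_force()[2]
for z in(.0715,.0705,.0695,.0685,.0675):
    hit=manip.movel(above(d,z),rate=.01,threshold=6)
    manip.hold(.1); print(z,hit,current_ee_pos()[2].round(4),round(current_force()[2]-f0,2))
    if hit: break
manip.hold(.3)
w=optics.get_image('wrist'); save(w,'w2'); s=optics.get_image('scene'); save(s,'s2')
cv2.imwrite('pics/both.png',np.hstack([w['color'][20:300],s['color'][104:384]])[:,212:,::-1] if 0 else cv2.resize(np.hstack([w['color'][100:300,100:400],s['color'][184:384,180:400]])[:,:,::-1],None,fx=1.5,fy=1.5))
print(current_t())
E
```

```text
0.0715 False 0.0716 3.13
0.0705 False 0.0706 3.47
0.0695 False 0.0694 2.17
0.0685 False 0.0685 2.47
0.0675 False 0.0676 3.01
17.5083
```

View pics/both.png

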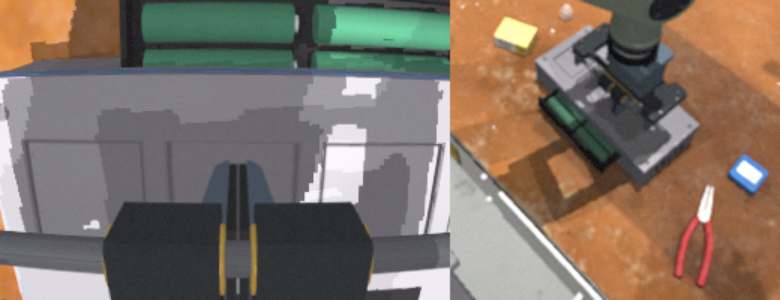

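Both views show the tray out with its green cells visible, at about (120–450, 0–70) in the left crop. Now I'll let the button up, move clear and check.

```bash
python3 - <<'E'
from h import *
manip.movel(above(-.031,.085),rate=.04); manip.movel(above(-.031,.18),rate=.12)
manip.move_pose([.40,.10,.18],ORI); manip.move_pose([.18,.44,.2],ORI); manip.hold(.3)
t=optics.get_image('top'); s=optics.get_image('scene')
cv2.imwrite('pics/end.png',cv2.resize(np.vstack([t['color'][160:260,210:430],s['color'][184:384,180:400]])[:,:,::-1],None,fx=2,fy=2))
print(current_t(),current_force(),current_ee_pos())
E
```

```text
22.0583 [ 0.0711277   0.60450943 -0.2240178 ] [0.18030855 0.43985726 0.20006334]
```

View pics/end.png

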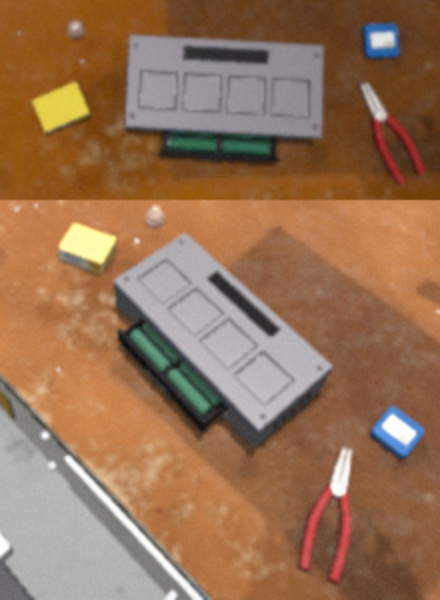

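The tray is out at (160–278, 130–160) in the top crop. The covers look level, the loose things are where they were, and the arm is clear.

```bash
python3 -c "
from plant import *
job.sign_off(); print(current_t())"
```

```text
the job is handed in; nothing more can be done
the job is handed in; nothing more can be done
```

The tray is out: the release button was the cover at y = −31 mm, and I pressed it, let it come back up, moved the arm clear and handed the job in.

- **Finding the button:** I touched all four covers gently with the closed fingertips. Contact height was the same on all four (TCP at 0.0723 m), so it told me nothing. The force did: the −31 mm cover gave about 1.8 N, and the other three gave 4.5 to 5 N.
- **Pressing it:** I pressed that cover in to about 5 mm with at most about 3.5 N read at the stops. The force dropped to about 2.2 N partway in, probably as the catch let go.
- **Last checks:** In the final pictures, at about 22 s on the clock (limit 48 s), the tray is out and the covers look level. The loose things look unmoved by eye. The arm is well away and the force reading is near zero.

No joint reading was available for the button or the tray, so "back up" and "fully out" rest on the pictures alone.

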